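# Chock the keel rollers, then set the trailer hub's castle nut for its split pin

## Task

Get these boat-trailer parts ready: first lay every loose rubber keel roller on the bench-hook board, side by side across it in one closed-up row that starts against the cleat, and chock the open end with the wooden wedge, its slope snug against the last roller, so that nothing can roll off while you work. Then run the castle nut on the upright stub axle down clockwise until it is snug on its washer, and turn it a little further, only as far as the first slot that lines up with the split-pin hole. Leave the row chocked and do not disturb the other things on the bench.

Things in the scene. Friction and masses are not known exactly. Their poses are not given: they have to be found in the camera images.
- roller1: black rubber boat-trailer roller, a plain cylinder 50 mm in diameter, 62 mm long, with a grey bush in its bore, 0.11 to 0.22 kg, lying on its side on the bench; origin at its centre, x along its axis. It rolls, but stops within a few cm. Two to four rollers, all alike, are present (None: absent). Lift it by its two end faces, 62 mm apart
- roller2: black rubber boat-trailer roller, a plain cylinder 50 mm in diameter, 62 mm long, with a grey bush in its bore, 0.11 to 0.22 kg, lying on its side on the bench; origin at its centre, x along its axis. It rolls, but stops within a few cm. Two to four rollers, all alike, are present (None: absent). Lift it by its two end faces, 62 mm apart
- roller3: black rubber boat-trailer roller, a plain cylinder 50 mm in diameter, 62 mm long, with a grey bush in its bore, 0.11 to 0.22 kg, lying on its side on the bench; origin at its centre, x along its axis. It rolls, but stops within a few cm. Two to four rollers, all alike, are present (None: absent). Lift it by its two end faces, 62 mm apart
- roller4: black rubber boat-trailer roller, a plain cylinder 50 mm in diameter, 62 mm long, with a grey bush in its bore, 0.11 to 0.22 kg, lying on its side on the bench; origin at its centre, x along its axis. It rolls, but stops within a few cm. Two to four rollers, all alike, are present (None: absent). Lift it by its two end faces, 62 mm apart
- chock: wooden wedge, 70 mm long (x), 60 wide (y), 38 high, 0.18 kg; origin at the centre of its underside. A 45 degree slope rises from the 2 mm high toe at x = -35 mm to the flat top (x +1 to +35); the back at +35 is upright. Slope snug against a roller on the same surface, its origin is 47.4 mm from the roller's axis (the toe reaches under it). Grasp it across its width, around x = +10 mm
- bench_hook: fixed bench hook: plywood board 12 mm thick, y -45 to +45 mm, x -20 to +275 mm, with a cleat across one end (x -20 to 0, top 40 mm above the bench). Origin on the bench under the middle of the cleat's face, z up, x along the row away from the cleat. Rollers lie mid-board, axes along y: the first against the cleat (axis at x = 25 mm, z = 37 mm), the others touching on at 50 mm steps, then the wedge
- hub: grey trailer hub on its upright stub axle, fixed by a 130 mm square base plate; flange 132 mm in diameter, top 82 mm above the bench, five studs up to 104 mm; above it the barrel, 68 mm in diameter, and a steel washer 56 mm in diameter, its top 121 mm above the bench. Origin on the bench under the axle, z up
- spindle: threaded end (29 mm in diameter) of the stub axle, sticking up through the nut to 158 mm above the bench. Origin on the bench, on the axle's axis, z up; the split-pin hole (6 mm, 150 mm above the bench) runs right through along its x, marked by a white line on the end face. It does not turn
- nut_top (a point): castle nut on the axle: hexagon 46 mm across flats, 24 mm high, and a crown 9 mm high, 42 mm in diameter, with six 8 mm slots, one above the middle of each flat. This point is on the axis at the hexagon's top, 145 mm above the bench when snug, 0.56 mm higher per rad unscrewed; x runs through two opposite slots and flats (others every 60 degrees), z up
- nut (a joint): turn of the castle nut in rad, growing as it is tightened (clockwise from above): 0 just snug on the washer, negative while loose (it starts 2.4 to 4.2 rad loose). It takes 0.35 N m to run down, 0.5 to 0.8 once it bears on the washer. It stays where it is left. The first slot lines up at 0.35 to 0.8 rad; at the next, 60 degrees on, it would be over-tightened
- grease_tub: white tub of grease with a black lid, 76 mm in diameter, 70 mm high; to be left alone; origin at the centre of its underside
- tin: steel tin, 74 mm in diameter, 100 mm high; to be left alone; origin at the centre of its underside
- hammer: hammer lying on the bench; to be left alone; x along its handle towards the head
- pin_box: small cardboard box, 55 by 85 by 32 mm; to be left alone; origin at the centre of its underside
There are look-alikes about, which are no part of the job. What is shaped like the roller2 but blue, purple or turquoise is not meant.

How it is judged (in metres and radians):
On the way, in this order (a step that is already met when the one before it is completed fails the run):
1. all rollers lie in a closed row against the cleat, chocked by the wedge (y of roller1 in the frame of bench_hook between -0.02 and 0.02 m and z of roller1 in the frame of bench_hook between 0.03 and 0.043 m and angle between the x axis of each of roller1, roller2, roller3, roller4 and the y axis of bench_hook, either way round below 0.12 rad and (x of roller1 in the frame of bench_hook between 0.021 and 0.029 m or (x of roller1 in the frame of bench_hook between 0.071 and 0.0805 m and (x of roller2 in the frame of bench_hook between 0.021 and 0.029 m or x of roller3 in the frame of bench_hook between 0.021 and 0.029 m or x of roller4 in the frame of bench_hook between 0.021 and 0.029 m)) or (x of roller1 in the frame of bench_hook between 0.121 and 0.132 m and (x of roller2 in the frame of bench_hook between 0.071 and 0.0805 m or x of roller3 in the frame of bench_hook between 0.071 and 0.0805 m or x of roller4 in the frame of bench_hook between 0.071 and 0.0805 m)) or (x of roller1 in the frame of bench_hook between 0.171 and 0.1835 m and (x of roller2 in the frame of bench_hook between 0.121 and 0.132 m or x of roller3 in the frame of bench_hook between 0.121 and 0.132 m or x of roller4 in the frame of bench_hook between 0.121 and 0.132 m))) and y of roller2 in the frame of bench_hook between -0.02 and 0.02 m and z of roller2 in the frame of bench_hook between 0.03 and 0.043 m and (x of roller2 in the frame of bench_hook between 0.021 and 0.029 m or (x of roller2 in the frame of bench_hook between 0.071 and 0.0805 m and (x of roller1 in the frame of bench_hook between 0.021 and 0.029 m or x of roller3 in the frame of bench_hook between 0.021 and 0.029 m or x of roller4 in the frame of bench_hook between 0.021 and 0.029 m)) or (x of roller2 in the frame of bench_hook between 0.121 and 0.132 m and (x of roller1 in the frame of bench_hook between 0.071 and 0.0805 m or x of roller3 in the frame of bench_hook between 0.071 and 0.0805 m or x of roller4 in the frame of bench_hook between 0.071 and 0.0805 m)) or (x of roller2 in the frame of bench_hook between 0.171 and 0.1835 m and (x of roller1 in the frame of bench_hook between 0.121 and 0.132 m or x of roller3 in the frame of bench_hook between 0.121 and 0.132 m or x of roller4 in the frame of bench_hook between 0.121 and 0.132 m))) and y of roller3 in the frame of bench_hook between -0.02 and 0.02 m and z of roller3 in the frame of bench_hook between 0.03 and 0.043 m and (x of roller3 in the frame of bench_hook between 0.021 and 0.029 m or (x of roller3 in the frame of bench_hook between 0.071 and 0.0805 m and (x of roller1 in the frame of bench_hook between 0.021 and 0.029 m or x of roller2 in the frame of bench_hook between 0.021 and 0.029 m or x of roller4 in the frame of bench_hook between 0.021 and 0.029 m)) or (x of roller3 in the frame of bench_hook between 0.121 and 0.132 m and (x of roller1 in the frame of bench_hook between 0.071 and 0.0805 m or x of roller2 in the frame of bench_hook between 0.071 and 0.0805 m or x of roller4 in the frame of bench_hook between 0.071 and 0.0805 m)) or (x of roller3 in the frame of bench_hook between 0.171 and 0.1835 m and (x of roller1 in the frame of bench_hook between 0.121 and 0.132 m or x of roller2 in the frame of bench_hook between 0.121 and 0.132 m or x of roller4 in the frame of bench_hook between 0.121 and 0.132 m))) and y of roller4 in the frame of bench_hook between -0.02 and 0.02 m and z of roller4 in the frame of bench_hook between 0.03 and 0.043 m and (x of roller4 in the frame of bench_hook between 0.021 and 0.029 m or (x of roller4 in the frame of bench_hook between 0.071 and 0.0805 m and (x of roller1 in the frame of bench_hook between 0.021 and 0.029 m or x of roller2 in the frame of bench_hook between 0.021 and 0.029 m or x of roller3 in the frame of bench_hook between 0.021 and 0.029 m)) or (x of roller4 in the frame of bench_hook between 0.121 and 0.132 m and (x of roller1 in the frame of bench_hook between 0.071 and 0.0805 m or x of roller2 in the frame of bench_hook between 0.071 and 0.0805 m or x of roller3 in the frame of bench_hook between 0.071 and 0.0805 m)) or (x of roller4 in the frame of bench_hook between 0.171 and 0.1835 m and (x of roller1 in the frame of bench_hook between 0.121 and 0.132 m or x of roller2 in the frame of bench_hook between 0.121 and 0.132 m or x of roller3 in the frame of bench_hook between 0.121 and 0.132 m))) and y of chock in the frame of bench_hook between -0.02 and 0.02 m and z of chock in the frame of bench_hook between 0.006 and 0.018 m and angle between the x axis of chock and the x axis of bench_hook, either way round below 0.15 rad and angle between chock's own z axis and vertical below 0.1 rad and ((x of chock in the frame of bench_hook between 0.1164 and 0.1289 m and (x of roller1 in the frame of bench_hook between 0.071 and 0.0805 m or x of roller2 in the frame of bench_hook between 0.071 and 0.0805 m or x of roller3 in the frame of bench_hook between 0.071 and 0.0805 m or x of roller4 in the frame of bench_hook between 0.071 and 0.0805 m)) or (x of chock in the frame of bench_hook between 0.1664 and 0.1804 m and (x of roller1 in the frame of bench_hook between 0.121 and 0.132 m or x of roller2 in the frame of bench_hook between 0.121 and 0.132 m or x of roller3 in the frame of bench_hook between 0.121 and 0.132 m or x of roller4 in the frame of bench_hook between 0.121 and 0.132 m)) or (x of chock in the frame of bench_hook between 0.2164 and 0.2319 m and (x of roller1 in the frame of bench_hook between 0.171 and 0.1835 m or x of roller2 in the frame of bench_hook between 0.171 and 0.1835 m or x of roller3 in the frame of bench_hook between 0.171 and 0.1835 m or x of roller4 in the frame of bench_hook between 0.171 and 0.1835 m))) and linear speed of each of roller1, roller2, roller3, roller4, chock below 0.02 m/s), for 0.3 s.
2. the castle nut is snug on its washer (value of joint nut above 0 rad), for 0.05 s.
3. the nut has been turned on to the first slot in line with the split-pin hole ((angle between the x axis of nut_top and the x axis of spindle, either way round below 0.1 rad or angle between the x axis of nut_top and the x axis of spindle, either way round between 0.9472 and 1.1472 rad) and value of joint nut between 0.2 and 0.95 rad and velocity of joint nut between -0.05 and 0.05 rad/s), for 0.3 s.
At the end, for the whole second after the job is handed in: Rollers at rest on the board, across it (7 deg, 20 mm off its centre line), closed up from the cleat (4 mm, plus 1.5 mm a place), the wedge square (8 deg) with its slope against the last (same play). Nut past snug, the first slot within 0.1 rad of the split-pin hole (all of step 1 and (angle between the x axis of nut_top and the x axis of spindle, either way round below 0.1 rad or angle between the x axis of nut_top and the x axis of spindle, either way round between 0.9472 and 1.1472 rad) and value of joint nut between 0.2 and 0.95 rad); the robot touches nothing.
It fails at once if the castle nut is over-tightened, well past the first slot that lines up (value of joint nut above 1.2 rad).
It fails at once if one of the other things on the bench is disturbed (shifted by over 30 mm) (distance of any of grease_tub, tin, hammer, pin_box from where it was at the start of the episode above 0.03 m).
Of roller1, roller2, roller3, roller4 only 2 to 4 are there at a start; the rules pass over those that are not, and their reading is None.
At some moment in a run one of chock may be knocked a few centimetres aside while the robot is not near it.
Once in a run the grip may slacken for a moment while it holds something.
It also fails if it takes over 210 s, if anything falls off the work surface, if the arm or the gripper's body presses on something with over 40 N, if the wrist force passes 120 N, or if a joint passes its speed limit or range.

## Robot

A 6-joint arm with a two-finger parallel gripper is mounted at the origin on the work surface. World frame = base frame: x ahead of the robot, y to its left, z up, the work surface at z = 0. Lengths are in mm, angles in rad, forces in N, time in s.
With the tool pointing down it reaches from about 400 to 925 mm from the base axis. Payload 12.5 kg.
Tool frame: the origin (TCP) lies where the fingers leave the gripper's body, on its centre line; the fingertips stand 78 mm ahead of it and the grasp point (between the pads) lies 59 mm ahead of it (env.nose_length is the distance from the TCP to the fingertips, in mm); z points along the fingers, y is the line along which they close (so a half turn about z gives the same grasp; the last joint's range is limited). The gripper opens to 95 mm and grips with 3 to 60 N. Pads are 20 mm wide; open, the fingers measure 119 mm over their backs; the gripper's body (75 mm by 180 mm) begins 59 mm behind the grasp point.
Start: joints at [1.051, 0.491, 1.559, -0, 1.092, -0.106], TCP at [251.289, 572.269, 292.261] pointing down, gripper open.
Joint ranges: [-3.1, 3.1], [-0.84, 2.19], [0.05, 2.79], [-1.13, 4.28], [0.06, 2.93], [-2.69, 2.69]. Speed limits (rad/s): [2.22, 2.22, 2.79, 3.14, 3.14, 3.14].

## Interface

Orientations are given as [roll, pitch, yaw] about the fixed x, y, z axes, in that order (R = Rz(yaw) Ry(pitch) Rx(roll)).
In Python, from cell import env gives the robot as it stands. The module is installed in compiled form; this text tells all that it offers.
- The arm moves only by the tool send_rows, never from a script. Its argument "series" is text: rows parted by semicolons, each of 6 numbers parted by spaces: the shift along the tool's x, y, z as a fraction of full scale, then the turn, a rotation vector about the tool's x, y, z as a fraction of full scale. A call has 1 to 5 rows; each row shifts and turns the commanded pose from where the row before left it, along the tool's axes as they then stand; what a row does not reach is not made up. Full scale, the value 1, is 60 mm for a shift and 10 degrees for a turn. A row lasts 1/8 s, in which the tool goes at most 62.5 mm and 10.7 degrees, less where a joint would pass 70% of its speed; a pose out of reach is approached as far as the arm can. A call with a number of a shift or a turn outside -1 to 1 is refused whole. A call with a gripper value outside its range is refused whole. "fingers" is the opening, from 0 (shut) to 1 (fully open), set as the call begins (left out, the last holds). The fingers move at their own pace and stop on an object; the grip force is fixed at half the most. Time passes only in rows, so rows that do not move let the fingers close. It gives the time, the measured TCP pose, the force, the opening and the grip force at its end, in the units of the state.
- env.state(): the state, without advancing time (a new reading comes with each control period).
- env.read_camera(name): name is "scene" or "top" or "wrist"; returns a dict with "color" (420x560x3 uint8, red, green, blue), "z_map" (420x560 float32, mm along the optical axis (not along the pixel's ray), 0 where there is no reading), "fovy" (degrees; the focal length in pixels is half the picture's height over the tangent of half this angle, whatever the lens; pixels are square), "cx", "cy" (the principal point, pixels), "distortion" ([k1, k2, p1, p2, k3] as OpenCV has them; the pictures are not rectified), "R" (3x3) and "t" (3): a world point X has camera coordinates R X + t. Camera axes: x right, y down, z forward; pixel columns grow to the right and rows downward; lengths in mm; the calibration is good to about 2 mm. A picture is of the moment at which its call begins.
- env.job_done(): hands the job in; it is judged then, once.
The state is a dict: "t": time; "joints": joint angles; "qvel": joint speeds; "tau": joint torques, N m; "eef_pos": TCP position; "tcp_rot": TCP orientation; "ft_force": force on the tool from outside, world axes, zero at the start; "moment": the same for the moment, N m; "opening": opening from 0.0 (shut) to 1.0 (fully open); "grip_force": force on a finger pad.
Only numpy, scipy, OpenCV 4.12 (cv2) and the standard library are available. Lean on these libraries where they do the work, as an engineer would, in place of code of your own. Each camera call takes 0.05 s, during which the arm holds its last target. There are 200 camera calls.

## Working session

There is one attempt and no reset: what is moved stays moved. The work goes in short steps, Python scripts to look and compute and a tool call to move; the robot and the scene stay as the last step left them, time stands still between calls to the robot, and variables do not carry over. Pictures are saved under pics/ and viewed, at most 14 in all, crops included, and the job is handed in when it is done.

Besides the shell and the picture viewer there is one more tool, called by a JSON object that holds its "name" and its "arguments", one argument or row to a line. send_rows: Moves the arm, as the interface text tells. Shift numbers are shares of 60 mm and turn numbers shares of 10 degrees, none past 1 either way. Its arguments: {"type":"object","properties":{"series":{"type":"string"},"fingers":{"type":"number"}},"required":["series"]}

```bash
mkdir -p pics
cat > h.py <<'E'
import numpy as np, cv2
from cell import env
from scipy.spatial.transform import Rotation as Ro
def cam(n):
    c=env.read_camera(n); h=c["color"].shape[0]
    f=h/2/np.tan(np.radians(c["fovy"])/2)
    c["K"]=np.array([[f,0,c["cx"]],[0,f,c["cy"]],[0,0,1.]]); c["d"]=np.array(c["distortion"],float)
    c["R"]=np.array(c["R"]);c["t"]=np.array(c["t"]);return c
def cloud(c):
    h,w=c["z_map"].shape
    uv=np.stack(np.meshgrid(np.arange(w),np.arange(h)),-1).reshape(-1,1,2).astype(float)
    n=cv2.undistortPoints(uv,c["K"],c["d"]).reshape(h,w,2)
    z=c["z_map"][...,None]; X=np.concatenate([n*z,z],-1)
    P=(X-c["t"])@c["R"]; P[c["z_map"]<=0]=np.nan; return P
def save(img,n,s=1):
    img=cv2.resize(img,None,fx=s,fy=s,interpolation=cv2.INTER_CUBIC) if s!=1 else img
    cv2.imwrite("pics/"+n,cv2.cvtColor(img,cv2.COLOR_RGB2BGR))
def proj(c,X):
    return cv2.projectPoints(np.array(X,float).reshape(-1,1,3),cv2.Rodrigues(c["R"])[0],c["t"],c["K"],c["d"])[0].reshape(-1,2)
E
python3 - <<'E'
from h import *
print(env.state())
for n in("top","scene"):
    c=cam(n); save(c["color"],n+"0.png",1.4); np.savez("pics/"+n+"0.npz",P=cloud(c),C=c["color"])
    print(n,c["fovy"],c["cx"],c["cy"],c["d"],-c["R"].T@c["t"])
E
```

```text
{'t': 0.0, 'joints': array([ 1.05140853e+00,  4.91578739e-01,  1.55944182e+00,  2.15059163e-06,
        1.09173588e+00, -1.05610668e-01]), 'qvel': array([ 0.00135259,  0.00058463, -0.00042741, -0.00211476, -0.00035035,
        0.00011572]), 'tau': array([ 3.88699715e-03, -6.12649941e+01, -2.58195966e+01,  6.94179372e-02,
        4.81073989e-02, -7.32681951e-05]), 'eef_pos': array([251.1993087 , 572.122554  , 291.65242081]), 'tcp_rot': array([-3.14043556e+00, -1.24576225e-04,  2.72781446e+00]), 'ft_force': array([ 0.30843786, -0.18648018, -0.37424478]), 'moment': array([-0.01363091,  0.00250808,  0.02574848]), 'grip_force': 0.0, 'opening': 1.002962511463045}
top 51.396684947541736 272.23309669454824 216.8609132982257 [0.0355876 0.        0.        0.        0.       ] [ 406.62397182   21.77178121 1449.44349494]
scene 53.93931892436233 282.405791699198 213.670329433879 [-0.10655844  0.          0.          0.          0.        ] [1155.553496   -655.53933395 1054.2915118 ]
```

View pics/top0.png

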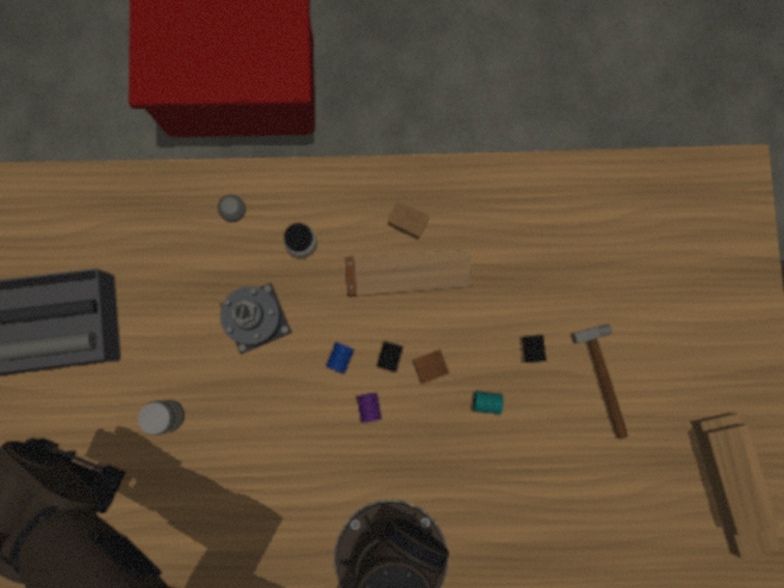

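View pics/scene0.png

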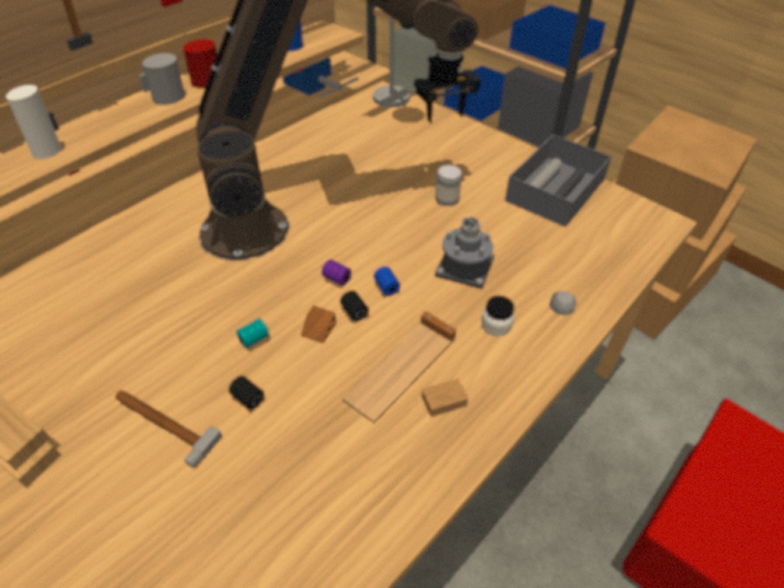

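The top picture (enlarged 1.4 times) shows these candidates:
- Black cylinders at (389,356) and (533,348).
- Look-alikes: blue (340,358), purple (369,407) and turquoise (488,402). Their colours rule them out.
- Brown wedge at (430,366). The board runs from the cleat at (351,276) to (470,270), and the hub is at (250,315).

The two black ones fit the description. Next I measure them and confirm with one crop.

```bash
cat > m.py <<'E'
from h import *
def blob(P,mask,pt,r):
    h,w=mask.shape; yy,xx=np.mgrid[:h,:w]
    m=mask&(np.hypot(xx-pt[0],yy-pt[1])<r)
    n,l,s,c=cv2.connectedComponentsWithStats(m.astype(np.uint8))
    k=1+np.argmax(s[1:,4]); Q=P[l==k]; 
    rc=cv2.minAreaRect(Q[:,:2].astype(np.float32)); b=cv2.boxPoints(rc)
    e=[b[1]-b[0],b[2]-b[1]]; e=sorted(e,key=np.linalg.norm)
    return rc[0],[np.linalg.norm(x) for x in e],np.degrees(np.arctan2(e[1][1],e[1][0]))%180,np.nanpercentile(Q[:,2],[5,50,95]),Q
E
python3 - <<'E'
from m import *
d=np.load("pics/top0.npz");P=d["P"];C=d["C"]
Z=P[...,2]
for n,p,zt,r in(("rA",(389,356),15,28),("rB",(533,348),15,28),("chock",(430,366),12,28),("board",(411,273),7,60),("pinbox",(408,219),12,30),("hammer",(606,380),8,65),("blue",(340,358),15,25),("purple",(369,407),15,25),("turq",(488,402),15,25),("tub",(300,240),30,30),("hub",(250,315),70,40),("ball",(231,207),15,20),("tin",(155,415),30,30)):
    c,e,a,z,Q=blob(P,Z>zt,np.array(p)/1.4,r/1.4)
    print(n,np.round(c),np.round(e),round(a),np.round(z))
a=C[225:310,220:420];save(a,"crop1.png",4)
E
```

```text
rA [454.  -9.] [49. 63.] 163 [33. 46. 53.]
rB [ 463. -344.] [50. 62.] 2 [30. 46. 52.]
chock [ 429. -103.] [60. 64.] 109 [16. 36. 42.]
board [654. -65.] [ 95. 283.] 93 [ 8. 13. 19.]
pinbox [779. -62.] [57. 84.] 62 [24. 32. 37.]
hammer [ 383. -511.] [ 92. 261.] 13 [14. 23. 29.]
blue [455. 107.] [49. 62.] 157 [32. 46. 53.]
purple [340.  42.] [49. 63.] 10 [32. 45. 53.]
turq [ 342. -231.] [52. 63.] 82 [30. 45. 52.]
tub [731. 195.] [69. 72.] 87 [37. 69. 74.]
hub [554. 305.] [130. 132.] 90 [ 78.  85. 157.]
ball [820. 362.] [60. 61.] 78 [19. 32. 38.]
tin [333. 502.] [67. 73.] 38 [ 43.  98. 105.]
```

View pics/crop1.png

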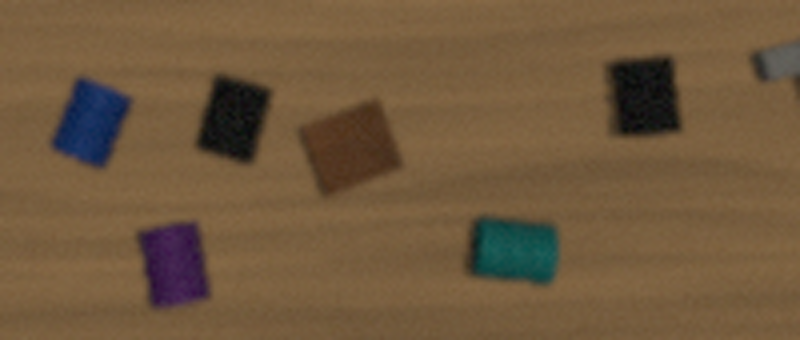

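The crop confirms two plain black rollers at (235,118) and (645,97), and the brown wedge at (350,147). Now I measure the cleat, the wedge's slope direction and the nut.

```bash
cat >> h.py <<'E'
def go(x,y,z,ax_deg=None,near=None):
    """print turn then tool-axis shift needed to bring TCP to x,y,z with tool-y along ax_deg (mod 180)"""
    s=env.state(); r,p,yw=s["tcp_rot"]; R=Ro.from_euler("xyz",[r,p,yw]).as_matrix()
    ya=np.degrees(np.arctan2(R[1,1],R[0,1])); turn=0
    if ax_deg is not None: turn=-(((ax_deg-ya)+90)%180-90) if near is None else near
    d=np.array([x,y,z])-s["eef_pos"]
    R0=Ro.from_euler("z",np.radians(ya-turn)).as_matrix(); yv=R0[:,0]; zv=np.array([0,0,-1]); xv=np.cross(yv,zv)
    sh=np.array([d@xv,d@yv,d@zv])
    print("yaxis",round(ya,1),"turn deg",round(turn,2),"units",round(turn/10,3),"| shift mm",np.round(sh,1),"units",np.round(sh/60,3),"| q6",round(s["joints"][5],2),"tilt",np.round(np.degrees(R[:2,2]),2))
E
python3 - <<'E'
from m import *
d=np.load("pics/top0.npz");P=d["P"];Z=P[...,2]
c,e,a,z,Q=blob(P,Z>25,np.array((351,276))/1.4,25/1.4); print("cleat",c,e,a,z)
c,e,a,z,Q=blob(P,Z>6,np.array((411,273))/1.4,70/1.4); print("board",c,e,a,z)
c,e,a,z,Q=blob(P,Z>5,np.array((430,366))/1.4,32/1.4); print("chock",c,e,a,z)
A=np.c_[Q[:,:2]-np.array(c),np.ones(len(Q))];print(np.linalg.lstsq(A,Q[:,2],rcond=None)[0])
hi=Q[Q[:,2]>33];rc=cv2.minAreaRect(hi[:,:2].astype(np.float32));print("top part",rc)
for n,p in(("rA",(389,356)),("rB",(533,348))):
    c,e,a,z,Q=blob(P,Z>15,np.array(p)/1.4,20); print(n,c,e,a)
go(454,-9,180,163)
E
```

```text
cleat (645.0232543945312, 77.2626724243164) [np.float32(19.995245), np.float32(89.81404)] 3.0344267 [35.06132317 40.11709915 44.44930073]
board (653.742431640625, -60.28807067871094) [np.float32(96.67962), np.float32(296.45053)] 94.052765 [ 7.63919996 12.69234446 38.39073656]
chock (427.1844482421875, -105.1123046875) [np.float32(64.32411), np.float32(71.74127)] 109.10094 [ 7.32285894 34.59405437 42.11547229]
[-0.11459518  0.35739269 29.49949837]
top part ((425.90887451171875, -94.12047576904297), (59.47614669799805, 45.03291320800781), 18.7908878326416)
rA (454.22894287109375, -9.355628967285156) [np.float32(48.914997), np.float32(62.506737)] 163.13976
rB (463.37896728515625, -343.6489562988281) [np.float32(50.054966), np.float32(61.698986)] 1.7364101
yaxis 66.3 turn deg 83.29 units 8.329 | shift mm [-496.5  363.8  111.7] units [-8.274  6.064  1.862] | q6 -0.11 tilt [-0.03 -0.05]
```

{"name": "send_rows", "arguments": {
  "series": "0 0 0 0 0 0.9; 0 0 0 0 0 0.9; 0 0 0 0 0 0.9; 0 0 0 0 0 0.9; 0 0 0 0 0 0.9",
  "fingers": 1
}}

```text
t: 0.72
eef_pos: [251.2, 572.2, 291.9]
tcp_rot: [-3.141, 0.0, 1.937]
ft_force: [-0.7, 0.2, -0.2]
opening: 1.0
grip_force: 0.0
```

{"name": "send_rows", "arguments": {
  "series": "0 0 0 0 0 0.95; 0 0 0 0 0 0.95; 0 0 0 0 0 0.95; 0 0 0 0 0 0.95"
}}

```text
t: 1.23
eef_pos: [251.2, 572.2, 291.9]
tcp_rot: [-3.141, 0.001, 1.274]
ft_force: [0.3, 0.5, 0.2]
opening: 0.999
grip_force: 0.0
```

{"name": "send_rows", "arguments": {
  "series": "-0.69 0.5 0.1 0 0 0; -0.69 0.5 0.1 0 0 0; -0.69 0.5 0.1 0 0 0; -0.69 0.5 0.1 0 0 0; -0.69 0.5 0.1 0 0 0"
}}

```text
t: 1.85
eef_pos: [335.6, 329.3, 262.0]
tcp_rot: [-3.142, 0.0, 1.279]
ft_force: [0.7, 0.4, 0.0]
opening: 0.999
grip_force: 0.0
```

{"name": "send_rows", "arguments": {
  "series": "-0.69 0.5 0.1 0 0 0; -0.69 0.5 0.1 0 0 0; -0.69 0.5 0.1 0 0 0; -0.69 0.5 0.1 0 0 0; -0.69 0.5 0.1 0 0 0"
}}

```text
t: 2.48
eef_pos: [419.9, 87.9, 232.0]
tcp_rot: [3.142, -0.0, 1.279]
ft_force: [0.8, 0.3, 0.6]
opening: 1.0
grip_force: 0.0
```

{"name": "send_rows", "arguments": {
  "series": "-0.69 0.5 0.1 0 0 0; -0.69 0.5 0.1 0 0 0; 0 0 0 0 0 0; 0 0 0 0 0 0"
}}

```text
t: 2.98
eef_pos: [452.9, -6.8, 220.0]
tcp_rot: [-3.141, -0.0, 1.278]
ft_force: [0.6, 0.6, -0.4]
opening: 0.997
grip_force: 0.0
```

Run:
```python
from m import *
go(454,-9,180,163)
c=cam("wrist"); P=cloud(c); save(c["color"],"w1.png"); np.savez("pics/w1.npz",P=P,C=c["color"])
u=proj(c,[454,-9,30])[0]; print(u,c["t"])
for q,nm in(([454,-9,30],"rA"),([428,-104,20],"chock")):
    u=proj(c,q)[0]; print(nm,u)
    if 0<u[0]<560 and 0<u[1]<420: r=blob(P,P[...,2]>15,u,110); print(r[:4])
```

```text
yaxis -16.7 turn deg 0.25 units 0.025 | shift mm [-1.8  1.7 40. ] units [-0.029  0.029  0.667] | q6 0.13 tilt [-0.05  0.02]
[278.78138263 209.14646074] [-436.63293892  106.18954595  360.32402805]
rA [278.78138263 209.14646074]
((453.3077392578125, -50.036888122558594), [np.float32(80.769905), np.float32(142.88054)], np.float32(63.117817), array([ 19.81362063,  38.20330602, 236.85682798]))
chock [280.93383971 292.54372387]
((437.48992919921875, -42.3580322265625), [np.float32(109.55778), np.float32(146.73921)], np.float32(66.39951), array([ 29.90298537, 233.07627887, 238.17602199]))
```

View pics/w1.png

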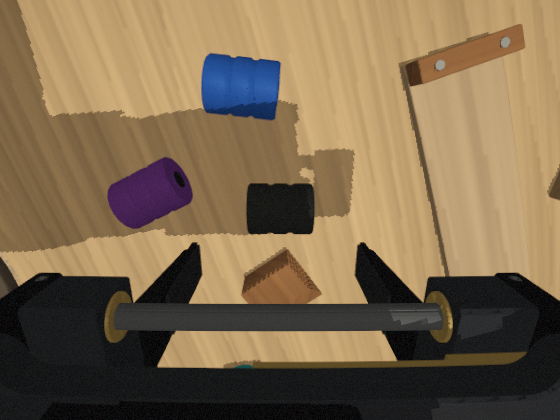

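The wrist picture shows the black roller at (280,208), level between the fingers and square to them. The wedge is at (282,278) and the cleat at (465,55).

Run:
```python
from m import *
d=np.load("pics/w1.npz");P=d["P"];Z=P[...,2]
r=blob(P,(Z>15)&(Z<60),(280,208),60);print(r[:4])
r=blob(P,(Z>25)&(Z<50),(465,55),80);print("cleat",r[:4])
go(r[0][0],r[0][1],90,163)
r=blob(P,(Z>15)&(Z<60),(280,208),60);go(r[0][0],r[0][1],87,r[2])
```

```text
((455.6133117675781, -8.136238098144531), [np.float32(46.07324), np.float32(61.729656)], np.float32(163.07024), array([30.012478  , 46.1709725 , 49.99531529]))
cleat ((645.6239013671875, 76.75560760498047), [np.float32(20.603237), np.float32(90.83315)], np.float32(3.0108654), array([36.69709834, 40.15473717, 41.43100996]))
yaxis -16.7 turn deg 0.32 units 0.032 | shift mm [135.8 160.  130.2] units [2.264 2.667 2.17 ] | q6 0.13 tilt [-0.02  0.01]
yaxis -16.7 turn deg 0.25 units 0.025 | shift mm [ -0.9   3.2 133.2] units [-0.015  0.053  2.22 ] | q6 0.13 tilt [-0.02  0.01]
```

{"name": "send_rows", "arguments": {
  "series": "-0.015 0.05 0.74 0 0 0; 0 0 0.74 0 0 0; 0 0 0.74 0 0 0; 0 0 0 0 0 0"
}}

```text
t: 3.52
eef_pos: [454.7, -7.5, 85.3]
tcp_rot: [-3.136, 0.001, 1.281]
ft_force: [0.0, -1.3, 1.3]
opening: 1.003
grip_force: 0.0
```

{"name": "send_rows", "arguments": {
  "series": "0 0 0 0 0 0; 0 0 0 0 0 0; 0 0 0 0 0 0; 0 0 0 0 0 0; 0 0 0 0 0 0",
  "fingers": 0
}}

```text
t: 4.15
eef_pos: [455.9, -8.8, 87.7]
tcp_rot: [3.141, -0.0, 1.279]
ft_force: [-2.4, 0.6, 10.8]
opening: 0.65
grip_force: 30.0
```

{"name": "send_rows", "arguments": {
  "series": "0 0 0 0 0 0; 0 0 -0.4 0 0 0; 0 0 -0.8 0 0 0; 0 0 -0.6 0 0 0; 0 0 0 0 0 0"
}}

```text
t: 4.78
eef_pos: [456.4, -8.9, 197.0]
tcp_rot: [3.137, -0.001, 1.279]
ft_force: [-0.6, -0.3, -2.4]
opening: 0.651
grip_force: 30.0
```

Run:
```python
from h import *
s=env.state();print(s["eef_pos"],s["opening"]*95,s["grip_force"],s["ft_force"])
# board frame
a=np.radians(3.0); bx=np.array([np.sin(a),-np.cos(a)]); O=np.array([645.3,77])+10*bx; print(O,bx)
for x in (26,76.5): print(x,O+x*bx)
t=O+26*bx; go(*t,170,3.0)
```

```text
[456.41657395  -8.87003677 197.03268595] 61.800466610273084 29.999656677246094 [-0.61063187 -0.29900249 -2.41342016]
[645.82335956  67.01370465] [ 0.05233596 -0.99862953]
26 [647.18409442  41.04933675]
76.5 [649.82706022  -9.38145476]
yaxis -16.7 turn deg -19.71 units -1.971 | shift mm [ 39.9 193.1  27. ] units [0.664 3.219 0.451] | q6 0.13 tilt [ 0.27 -0.04]
```

{"name": "send_rows", "arguments": {
  "series": "0 0 0 0 0 -0.98; 0 0 0 0 0 -0.98; 0.17 0.8 0 0 0 0; 0.17 0.8 0 0 0 0; 0.17 0.8 0 0 0 0"
}}

```text
t: 5.4
eef_pos: [599.2, 29.4, 193.2]
tcp_rot: [-3.139, -0.0, 1.621]
ft_force: [0.1, -0.8, -2.1]
opening: 0.653
grip_force: 30.0
```

{"name": "send_rows", "arguments": {
  "series": "0.17 0.8 0 0 0 0; 0 0 0.6 0 0 0; 0 0 0.2 0 0 0; 0 0 0 0 0 0; 0 0 0 0 0 0"
}}

```text
t: 6.02
eef_pos: [645.7, 41.5, 147.9]
tcp_rot: [3.141, 0.0, 1.621]
ft_force: [-0.1, 0.4, -2.0]
opening: 0.652
grip_force: 30.0
```

Run:
```python
from m import *
s=env.state();print(s["eef_pos"],s["opening"],s["grip_force"],s["ft_force"])
go(647.2,41,102,3)
```

```text
[645.67456595  41.46360522 147.86030962] 0.6515288006586558 29.999763071537018 [-0.11007387  0.43662751 -1.96908616]
yaxis 2.9 turn deg -0.13 units -0.013 | shift mm [-0.5  1.5 45.9] units [-0.009  0.025  0.764] | q6 -0.09 tilt [0.06 0.  ]
```

{"name": "send_rows", "arguments": {
  "series": "-0.015 0.02 0 0 0 0; 0 0 0.4 0 0 0; 0 0 0.25 0 0 0; 0 0 0.1 0 0 0; 0 0 0 0 0 0"
}}

```text
t: 6.65
eef_pos: [646.9, 40.8, 102.0]
tcp_rot: [-3.141, -0.0, 1.621]
ft_force: [0.0, 0.3, -1.8]
opening: 0.649
grip_force: 30.0
```

{"name": "send_rows", "arguments": {
  "series": "0 0 0.03 0 0 0; 0 0 0 0 0 0"
}}

```text
t: 6.9
eef_pos: [646.9, 40.8, 100.6]
tcp_rot: [3.141, -0.0, 1.621]
ft_force: [0.2, -0.6, -1.7]
opening: 0.646
grip_force: 30.0
```

Almost down. I lower 1 mm, release, rise and look.

{"name": "send_rows", "arguments": {
  "series": "0 0 0.02 0 0 0; 0 0 0 0 0 0"
}}

```text
t: 7.15
eef_pos: [647.0, 40.9, 99.8]
tcp_rot: [3.141, -0.0, 1.621]
ft_force: [-0.9, -0.2, 5.0]
opening: 0.652
grip_force: 30.0
```

{"name": "send_rows", "arguments": {
  "series": "0 0 0 0 0 0; 0 0 0 0 0 0; 0 0 0 0 0 0; 0 0 0 0 0 0",
  "fingers": 0.85
}}

```text
t: 7.65
eef_pos: [646.8, 40.8, 98.9]
tcp_rot: [-3.142, -0.0, 1.621]
ft_force: [0.4, -0.2, 0.1]
opening: 0.85
grip_force: 0.0
```

{"name": "send_rows", "arguments": {
  "series": "0 0 -0.5 0 0 0; 0 0 -0.8 0 0 0; 0 0 -0.8 0 0 0; 0 0 0 0 0 0"
}}

```text
t: 8.15
eef_pos: [647.8, 40.8, 228.8]
tcp_rot: [3.135, 0.0, 1.621]
ft_force: [0.6, -0.1, -1.2]
opening: 0.848
grip_force: 0.0
```

```bash
cat >> m.py <<'E'
a_=np.radians(3.0); BX=np.array([np.sin(a_),-np.cos(a_)]); BY=np.array([np.cos(a_),np.sin(a_)]); BO=np.array([645.8,67.0])
def bf(p): d=np.array(p)-BO; return np.round([d@BX,d@BY],1)
def dark(c): 
    C=c["color"].astype(int); return (C.max(2)<70)
E
python3 - <<'E'
from m import *
c=cam("wrist"); P=cloud(c); save(c["color"],"w2.png");Z=P[...,2]
u=proj(c,[647.2,41,50])[0];print(u)
r=blob(P,(Z>46)&(Z<75)&dark(c),u,70);print(r[:4],bf(r[0]))
print(np.nanpercentile((r[4][:,:2]-BO)@BX,[3,97]))
go(463.4,-343.6,140,1.7)
E
```

```text
[274.9091629 210.1526956]
((647.7515258789062, 40.18910217285156), [np.float32(44.53126), np.float32(60.584343)], np.float32(2.8985023), array([49.25423715, 58.84897984, 62.05627997])) [26.9  0.5]
[ 5.92997288 46.31348703]
yaxis 2.9 turn deg 1.19 units 0.119 | shift mm [-378.8 -195.    86.4] units [-6.314 -3.249  1.441] | q6 -0.09 tilt [ 0.17 -0.  ]
```

View pics/w2.png

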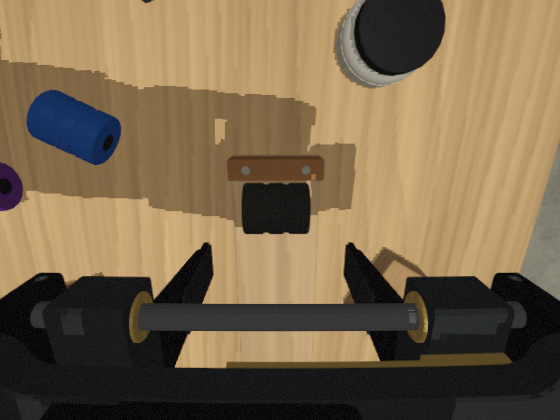

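The roller lies against the cleat at (277,208), about 26 mm from its face. Now the second one.

{"name": "send_rows", "arguments": {
  "series": "-0.79 -0.405 0.1 0 0 0; -0.79 -0.405 0.1 0 0 0; -0.79 -0.405 0.1 0 0 0; -0.79 -0.405 0.1 0 0 0; -0.79 -0.405 0.1 0 0 0",
  "fingers": 1
}}

```text
t: 8.82
eef_pos: [536.1, -203.2, 193.3]
tcp_rot: [-3.14, -0.001, 1.621]
ft_force: [0.3, -0.6, 0.3]
opening: 0.999
grip_force: 0.0
```

{"name": "send_rows", "arguments": {
  "series": "-0.79 -0.405 0.1 0 0 0; -0.79 -0.405 0.1 0 0 0; -0.79 -0.405 0.1 0 0 0; 0 0 0 0 0 0; 0 0 0 0 0 0"
}}

```text
t: 9.45
eef_pos: [471.5, -347.2, 175.9]
tcp_rot: [-3.14, -0.002, 1.621]
ft_force: [-0.9, 0.5, 0.3]
opening: 1.0
grip_force: 0.0
```

Run:
```python
from m import *
c=cam("wrist"); P=cloud(c); Z=P[...,2]
u=proj(c,[463.4,-343.6,40])[0];print(u)
r=blob(P,(Z>15)&(Z<60)&dark(c),u,80);print(r[:4])
go(*r[0],87,r[2])
```

```text
[266.95669169 221.91786857]
((463.73114013671875, -344.1961669921875), [np.float32(46.651447), np.float32(61.444695)], np.float32(3.6569805), array([30.7803251 , 46.30563101, 49.95410566]))
yaxis 2.9 turn deg -0.74 units -0.074 | shift mm [ 3.1 -7.9 89.2] units [ 0.052 -0.132  1.487] | q6 -0.8 tilt [-0.06  0.07]
```

{"name": "send_rows", "arguments": {
  "series": "0.05 -0.13 0 0 0 -0.07; 0 0 0.75 0 0 0; 0 0 0.5 0 0 0; 0 0 0.23 0 0 0; 0 0 0 0 0 0"
}}

```text
t: 10.12
eef_pos: [463.9, -344.5, 87.9]
tcp_rot: [-3.141, -0.001, 1.634]
ft_force: [0.6, -0.5, 0.6]
opening: 1.002
grip_force: 0.0
```

{"name": "send_rows", "arguments": {
  "series": "0 0 0 0 0 0; 0 0 0 0 0 0; 0 0 0 0 0 0; 0 0 0 0 0 0; 0 0 0 0 0 0",
  "fingers": 0
}}

```text
t: 10.75
eef_pos: [463.9, -345.2, 88.5]
tcp_rot: [3.141, 0.0, 1.634]
ft_force: [-1.4, 0.1, 5.0]
opening: 0.65
grip_force: 30.0
```

{"name": "send_rows", "arguments": {
  "series": "0 0 -0.4 0 0 0; 0 0 -0.8 0 0 0; 0 0 -0.7 0 0 0; 0 0 0 0 0 0"
}}

```text
t: 11.25
eef_pos: [464.4, -345.6, 204.8]
tcp_rot: [3.138, 0.004, 1.633]
ft_force: [0.2, -0.6, -2.0]
opening: 0.654
grip_force: 30.0
```

Run:
```python
from m import *
s=env.state();print(s["eef_pos"],s["opening"]*95,s["grip_force"])
go(*(BO+78*BX),195,3)
```

```text
[ 464.44522803 -345.59882789  204.84490068] 62.16028102304841 29.999806880950928
yaxis 3.6 turn deg 0.59 units 0.059 | shift mm [324.5 202.7   9.8] units [5.409 3.378 0.164] | q6 -0.82 tilt [ 0.22 -0.19]
```

{"name": "send_rows", "arguments": {
  "series": "0.77 0.48 0 0 0 0.06; 0.77 0.48 0 0 0 0; 0.77 0.48 0 0 0 0; 0.77 0.48 0 0 0 0; 0.77 0.48 0 0 0 0"
}}

```text
t: 11.88
eef_pos: [595.4, -104.9, 200.6]
tcp_rot: [-3.14, -0.001, 1.623]
ft_force: [0.5, -1.0, -1.7]
opening: 0.648
grip_force: 30.0
```

{"name": "send_rows", "arguments": {
  "series": "0.77 0.48 0 0 0 0; 0.77 0.48 0.5 0 0 0; 0 0 0.5 0 0 0; 0 0 0 0 0 0; 0 0 0 0 0 0"
}}

```text
t: 12.5
eef_pos: [647.8, -11.9, 142.4]
tcp_rot: [-3.141, -0.0, 1.622]
ft_force: [-0.6, 0.0, -0.7]
opening: 0.648
grip_force: 30.0
```

Run:
```python
from m import *
s=env.state();print(s["eef_pos"],s["opening"]*95,s["grip_force"],bf(s["eef_pos"][:2]))
go(*(BO+78.5*BX),101,3)
```

```text
[647.78564442 -11.89020829 142.40519819] 61.54899781365845 29.99978631734848 [78.9 -2.1]
yaxis 2.9 turn deg -0.05 units -0.005 | shift mm [ 0.4  2.1 41.4] units [0.006 0.036 0.69 ] | q6 -0.17 tilt [-0.01  0.01]
```

{"name": "send_rows", "arguments": {
  "series": "0.005 0.035 0.4 0 0 0; 0 0 0.22 0 0 0; 0 0 0.08 0 0 0; 0.025 0 0 0 0 0; 0 0 0.02 0 0 0"
}}

```text
t: 13.12
eef_pos: [650.1, -9.5, 100.5]
tcp_rot: [3.14, 0.0, 1.623]
ft_force: [-4.6, 0.6, 16.9]
opening: 0.647
grip_force: 30.0
```

{"name": "send_rows", "arguments": {
  "series": "0 0 0 0 0 0; 0 0 0 0 0 0; 0 0 0 0 0 0; 0 0 0 0 0 0",
  "fingers": 0.85
}}

```text
t: 13.62
eef_pos: [649.8, -9.5, 99.0]
tcp_rot: [3.142, -0.0, 1.623]
ft_force: [0.4, 0.1, -0.4]
opening: 0.847
grip_force: 0.0
```

{"name": "send_rows", "arguments": {
  "series": "0 0 -0.5 0 0 0; 0 0 -0.8 0 0 0; 0 0 -0.8 0 0 0; 0 0 0 0 0 0"
}}

```text
t: 14.12
eef_pos: [650.8, -9.5, 228.8]
tcp_rot: [3.135, 0.001, 1.623]
ft_force: [0.5, 0.9, -1.2]
opening: 0.851
grip_force: 0.0
```

Run:
```python
from m import *
c=cam("wrist"); P=cloud(c); save(c["color"],"w3.png");Z=P[...,2]
for x in(26,77):
    u=proj(c,[*(BO+x*BX),55])[0]
    r=blob(P,(Z>54)&(Z<75)&dark(c),u,32);print(u,r[:4],bf(r[0]))
c=cam("top"); P=cloud(c); Z=P[...,2]; C=c["color"].astype(int)
r=blob(P,(Z>5)&(Z<60),proj(c,[428,-104,20])[0],24);print("chock",r[:4])
Q=r[4];A=np.c_[Q[:,:2]-np.array(r[0]),np.ones(len(Q))];print(np.linalg.lstsq(A,Q[:,2],rcond=None)[0])
s=env.state();print(s["joints"])
go(*r[0],180,r[2]-90+180)
```

```text
[274.30796756 155.9679123 ] ((647.19970703125, 41.792179107666016), [np.float32(37.004723), np.float32(53.488583)], np.float32(2.800878), array([54.99022946, 59.98414065, 62.18212679])) [25.2  0.1]
[274.49629489 212.24987779] ((649.8439331054688, -9.843503952026367), [np.float32(36.979168), np.float32(56.38477)], np.float32(1.7237196), array([55.153165  , 59.93676174, 62.21317174])) [76.9  0. ]
chock ((433.3129577636719, -110.51162719726562), [np.float32(58.223938), np.float32(62.883945)], np.float32(18.459982), array([ 7.11445101, 28.92146825, 40.32731242]))
[-0.21526419  0.7117657  28.77255055]
[-1.16152266e-01  5.93655145e-01  1.56541915e+00  9.49736375e-05
  9.82322079e-01 -1.68417110e-01]
yaxis 3.0 turn deg 74.53 units 7.453 | shift mm [-237.1   27.4   44.9] units [-3.952  0.457  0.748] | q6 -0.17 tilt [0.01 0.  ]
```

View pics/w3.png

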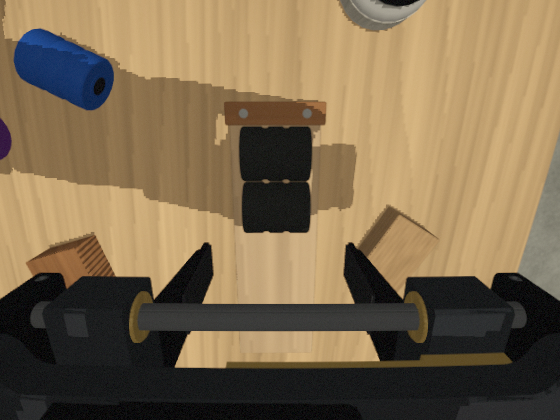

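The two rollers sit closed up at (275,153) and (276,207). The wedge is partly in view at (72,262). I turn about 165° so it can be placed the right way round, then fly to it.

{"name": "send_rows", "arguments": {
  "series": "0 0 0 0 0 0.92; 0 0 0 0 0 0.92; 0 0 0 0 0 0.92; 0 0 0 0 0 0.92; 0 0 0 0 0 0.92",
  "fingers": 1
}}

```text
t: 14.85
eef_pos: [649.3, -9.4, 223.0]
tcp_rot: [-3.139, 0.002, 0.815]
ft_force: [1.2, 0.3, -0.4]
opening: 1.0
grip_force: 0.0
```

{"name": "send_rows", "arguments": {
  "series": "0 0 0 0 0 0.92; 0 0 0 0 0 0.92; 0 0 0 0 0 0.92; 0 0 0 0 0 0.92; 0 0 0 0 0 0.92"
}}

```text
t: 15.48
eef_pos: [649.3, -9.4, 223.0]
tcp_rot: [-3.141, 0.003, 0.012]
ft_force: [-0.7, 0.1, 0.9]
opening: 1.0
grip_force: 0.0
```

{"name": "send_rows", "arguments": {
  "series": "0 0 0 0 0 0.92; 0 0 0 0 0 0.92; 0 0 0 0 0 0.92; 0 0 0 0 0 0.92; 0 0 0 0 0 0.92"
}}

```text
t: 16.1
eef_pos: [649.3, -9.4, 222.9]
tcp_rot: [3.14, 0.003, -0.791]
ft_force: [0.3, -0.1, -0.9]
opening: 0.996
grip_force: 0.0
```

{"name": "send_rows", "arguments": {
  "series": "0 0 0 0 0 0.9; 0 0 0 0 0 0.9; 0 0 0 0 0 0.8; 0 0 0 0 0 0"
}}

```text
t: 16.6
eef_pos: [649.2, -11.4, 223.3]
tcp_rot: [3.141, 0.004, -1.236]
ft_force: [0.6, 0.7, -0.2]
opening: 0.998
grip_force: 0.0
```

Run:
```python
from m import *
go(425,-98,200,18.5)
```

```text
yaxis -160.8 turn deg 0.69 units 0.069 | shift mm [ 11.  240.1  23.3] units [0.183 4.001 0.389] | q6 2.68 tilt [-0.12  0.21]
```

{"name": "send_rows", "arguments": {
  "series": "0.036 0.8 0.07 0 0 0; 0.036 0.8 0.07 0 0 0; 0.036 0.8 0.07 0 0 0; 0.036 0.8 0.07 0 0 0; 0.036 0.8 0.07 0 0 0"
}}

```text
t: 17.23
eef_pos: [424.8, -100.5, 203.0]
tcp_rot: [-3.141, 0.004, -1.237]
ft_force: [-0.0, -0.5, 0.5]
opening: 0.999
grip_force: 0.0
```

{"name": "send_rows", "arguments": {
  "series": "0 0 0 0 0 0; 0 0 0 0 0 0"
}}

```text
t: 17.48
eef_pos: [427.0, -100.4, 203.6]
tcp_rot: [-3.14, 0.003, -1.237]
ft_force: [0.1, 0.7, 1.1]
opening: 1.004
grip_force: 0.0
```

Run:
```python
from m import *
c=cam("wrist"); P=cloud(c); Z=P[...,2]; save(c["color"],"w4.png"); np.savez("pics/w4.npz",P=P,C=c["color"])
u=proj(c,[428,-105,20])[0];print(u)
r=blob(P,(Z>4)&(Z<55),u,75);print(r[:4])
Q=r[4]; hi=Q[Q[:,2]>36]; rc=cv2.minAreaRect(hi[:,:2].astype(np.float32));print("top",rc)
go(425,-98,200,18.5)
```

```text
[280.03611861 204.52609169]
((429.713134765625, -107.40898132324219), [np.float32(60.151043), np.float32(69.3769)], np.float32(109.1128), array([ 7.36856879, 35.08688383, 38.8304573 ]))
top ((424.4562072753906, -92.30237579345703), (59.73554229736328, 38.05134582519531), 18.167795181274414)
yaxis -160.8 turn deg 0.66 units 0.066 | shift mm [-2.9  1.4  3.5] units [-0.048  0.024  0.058] | q6 2.42 tilt [0.05 0.18]
```

View pics/w4.png

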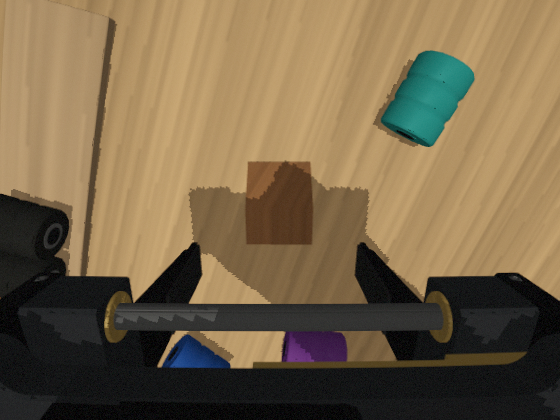

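The wedge is at (280,203), upright with its toe at the top of the picture. I grasp it across its width at x=+10, about (426.5,-98).

Run:
```python
from m import *
go(426.5,-98,84,18.7)
```

```text
yaxis -160.8 turn deg 0.46 units 0.046 | shift mm [ -2.4  -0.  119.5] units [-0.04  -0.     1.992] | q6 2.42 tilt [0.05 0.18]
```

{"name": "send_rows", "arguments": {
  "series": "-0.04 0 0.75 0 0 0.05; 0 0 0.75 0 0 0; 0 0 0.37 0 0 0; 0 0 0.1 0 0 0; 0 0 0 0 0 0"
}}

```text
t: 18.15
eef_pos: [426.2, -97.5, 85.4]
tcp_rot: [-3.14, 0.003, -1.244]
ft_force: [-1.4, -1.5, -0.1]
opening: 1.002
grip_force: 0.0
```

{"name": "send_rows", "arguments": {
  "series": "0 0 0 0 0 0; 0 0 0 0 0 0; 0 0 0 0 0 0; 0 0 0 0 0 0; 0 0 0 0 0 0",
  "fingers": 0
}}

```text
t: 18.77
eef_pos: [425.7, -97.7, 85.6]
tcp_rot: [-3.14, 0.003, -1.245]
ft_force: [0.3, 0.3, 5.7]
opening: 0.627
grip_force: 30.0
```

{"name": "send_rows", "arguments": {
  "series": "0 0 0 0 0 0; 0 0 -0.4 0 0 0; 0 0 -0.8 0 0 0; 0 0 -0.8 0 0 0; 0 0 0 0 0 0"
}}

```text
t: 19.4
eef_pos: [426.3, -98.3, 207.9]
tcp_rot: [-3.136, -0.001, -1.245]
ft_force: [0.3, -0.6, -2.8]
opening: 0.629
grip_force: 30.0
```

Run:
```python
from m import *
s=env.state();print(s["eef_pos"],s["opening"]*95,s["grip_force"],s["ft_force"])
go(*(BO+160*BX),205,3,near=-164.5)
```

```text
[426.33868887 -98.27655479 207.94006838] 59.73788490754603 29.968261420726776 [ 0.27358831 -0.64682302 -2.75407281]
yaxis -161.3 turn deg -164.5 units -16.45 | shift mm [ -7.1 227.8   2.9] units [-0.119  3.796  0.049] | q6 2.43 tilt [0.33 0.07]
```

{"name": "send_rows", "arguments": {
  "series": "0 0 0 0 0 -0.9; 0 0 0 0 0 -0.92; 0 0 0 0 0 -0.92; 0 0 0 0 0 -0.92; 0 0 0 0 0 -0.92"
}}

```text
t: 20.02
eef_pos: [425.2, -97.9, 204.1]
tcp_rot: [-3.138, 0.003, -0.44]
ft_force: [1.0, 0.1, -1.9]
opening: 0.629
grip_force: 30.0
```

{"name": "send_rows", "arguments": {
  "series": "0 0 0 0 0 -0.92; 0 0 0 0 0 -0.92; 0 0 0 0 0 -0.92; 0 0 0 0 0 -0.92; 0 0 0 0 0 -0.92"
}}

```text
t: 20.65
eef_pos: [425.2, -97.9, 204.1]
tcp_rot: [-3.137, -0.0, 0.363]
ft_force: [0.1, 0.7, -1.9]
opening: 0.632
grip_force: 30.0
```

{"name": "send_rows", "arguments": {
  "series": "0 0 0 0 0 -0.92; 0 0 0 0 0 -0.92; 0 0 0 0 0 -0.92; 0 0 0 0 0 -0.92; 0 0 0 0 0 -0.92"
}}

```text
t: 21.28
eef_pos: [425.2, -97.9, 204.1]
tcp_rot: [-3.138, -0.003, 1.165]
ft_force: [-0.6, 0.5, -1.7]
opening: 0.631
grip_force: 30.0
```

{"name": "send_rows", "arguments": {
  "series": "0 0 0 0 0 -0.92; 0 0 0 0 0 -0.9; 0 0 0 0 0 -0.83; -0.04 0.75 0 0 0 0; -0.04 0.75 0 0 0 0"
}}

```text
t: 21.9
eef_pos: [516.5, -98.1, 204.1]
tcp_rot: [-3.14, -0.004, 1.622]
ft_force: [-0.8, -0.2, -2.1]
opening: 0.631
grip_force: 30.0
```

{"name": "send_rows", "arguments": {
  "series": "-0.04 0.75 0 0 0 0; -0.04 0.75 0 0 0 0; -0.04 0.75 0 0 0 0; 0 0 0 0 0 0; 0 0 0 0 0 0"
}}

```text
t: 22.52
eef_pos: [650.1, -98.2, 203.6]
tcp_rot: [-3.139, -0.004, 1.623]
ft_force: [0.1, 0.2, -2.0]
opening: 0.627
grip_force: 30.0
```

Run:
```python
from m import *
s=env.state();print(s["eef_pos"],s["opening"]*95,s["grip_force"],s["ft_force"])
go(*(BO+145*BX),130,3)
c=cam("wrist"); P=cloud(c); save(c["color"],"w5.png");Z=P[...,2]
for x in(26,77):
    u=proj(c,[*(BO+x*BX),55])[0]
    r=blob(P,(Z>54)&(Z<75)&dark(c),u,32);print(u,r[:4],bf(r[0]))
```

```text
[650.08380213 -98.21298233 203.5882782 ] 59.52158014219523 29.968124628067017 [ 0.14386004  0.20005177 -1.99036627]
yaxis 3.0 turn deg -0.03 units -0.003 | shift mm [20.2  4.4 73.6] units [0.337 0.073 1.226] | q6 -0.31 tilt [-0.15  0.24]
[283.11732525  36.61184954] ((647.3721923828125, 40.59709930419922), [np.float32(37.932793), np.float32(43.64981)], np.float32(1.4163606), array([55.20698843, 60.03194023, 62.39857109])) [26.4  0.2]
[282.84312022 111.1240804 ] ((649.541748046875, -10.146093368530273), [np.float32(36.265404), np.float32(46.380188)], np.float32(3.098604), array([55.3523519 , 60.1664373 , 62.33710138])) [77.2 -0.3]
```

View pics/w5.png

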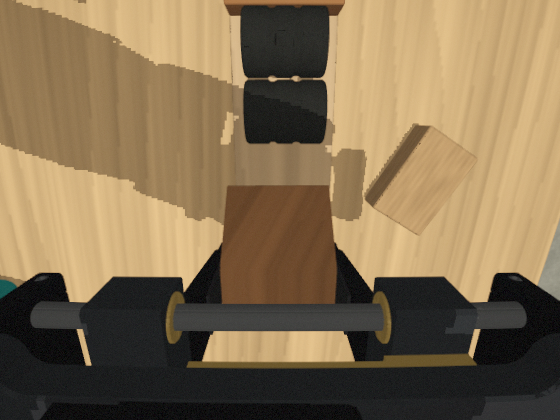

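The wedge is held square at (278,240), its slope facing the rollers (282,110). I lower it behind the row, then slide it forward.

{"name": "send_rows", "arguments": {
  "series": "0.12 0.07 0.5 0 0 0; 0.12 0 0.6 0 0 0; 0 0 0.45 0 0 0; 0 0 0.18 0 0 0; 0 0 0 0 0 0"
}}

```text
t: 23.2
eef_pos: [654.1, -83.6, 101.7]
tcp_rot: [-3.141, -0.004, 1.622]
ft_force: [-0.2, -0.6, -1.7]
opening: 0.629
grip_force: 30.0
```

Run:
```python
from m import *
s=env.state();print(s["eef_pos"],s["ft_force"],bf(s["eef_pos"][:2]))
go(*(BO+137*BX),98,3)
```

```text
[654.09635841 -83.59429824 101.68136533] [-0.23545646 -0.56543749 -1.74069182] [150.8   0.4]
yaxis 3.0 turn deg -0.05 units -0.005 | shift mm [13.8 -0.4  3.7] units [ 0.23  -0.007  0.061] | q6 -0.28 tilt [-0.02  0.2 ]
```

{"name": "send_rows", "arguments": {
  "series": "0 0 0.055 0 0 0; 0.1 0 0 0 0 0; 0.1 0 0 0 0 0; 0.05 0 0 0 0 0; 0 0 0 0 0 0"
}}

```text
t: 23.82
eef_pos: [653.7, -68.1, 98.7]
tcp_rot: [3.141, -0.003, 1.623]
ft_force: [-0.1, -1.0, -1.6]
opening: 0.629
grip_force: 30.0
```

{"name": "send_rows", "arguments": {
  "series": "0.04 0 0 0 0 0; 0 0 0 0 0 0"
}}

```text
t: 24.08
eef_pos: [653.5, -66.2, 98.4]
tcp_rot: [3.141, -0.003, 1.623]
ft_force: [-0.1, -1.1, -2.6]
opening: 0.63
grip_force: 30.0
```

Run:
```python
from m import *
s=env.state();print(s["eef_pos"],s["ft_force"],bf(s["eef_pos"][:2]))
```

```text
[653.53032681 -66.16989747  98.39425508] [-0.10387876 -1.12706943 -2.58875139] [133.4   0.8]
```

{"name": "send_rows", "arguments": {
  "series": "0 0 0.015 0 0 0; 0.02 0 0 0 0 0; 0.015 0 0 0 0 0; 0 0 0 0 0 0"
}}

```text
t: 24.58
eef_pos: [653.6, -64.5, 97.8]
tcp_rot: [3.14, -0.002, 1.623]
ft_force: [0.4, -5.0, 0.0]
opening: 0.629
grip_force: 30.0
```

Firm contact: 5 N back along the row. I release, rise and check.

{"name": "send_rows", "arguments": {
  "series": "0 0 0.005 0 0 0; 0 0 0 0 0 0; 0 0 0 0 0 0; 0 0 0 0 0 0; 0 0 0 0 0 0",
  "fingers": 0.85
}}

```text
t: 25.2
eef_pos: [653.5, -63.9, 97.4]
tcp_rot: [3.141, -0.003, 1.623]
ft_force: [-0.6, 0.2, 0.2]
opening: 0.85
grip_force: 0.0
```

{"name": "send_rows", "arguments": {
  "series": "0 0 -0.5 0 0 0; 0 0 -0.8 0 0 0; 0 0 -0.8 0 0 0; 0 0 0 0 0 0"
}}

```text
t: 25.7
eef_pos: [654.4, -64.5, 227.3]
tcp_rot: [3.135, -0.002, 1.623]
ft_force: [-0.5, 0.7, -0.8]
opening: 0.85
grip_force: 0.0
```

```bash
cat > row.py <<'E'
from m import *
def row(cn="wrist"):
    c=cam(cn); P=cloud(c); Z=P[...,2]
    for x in(26,76.5):
        u=proj(c,[*(BO+x*BX),55])[0]
        try:
            r=blob(P,(Z>54)&(Z<75)&dark(c),u,32 if cn=="wrist" else 14);print("roller",bf(r[0]),r[2])
        except Exception as e: print(e)
    L=(P[...,:2]-BO)@BX; W=(P[...,:2]-BO)@BY
    m=(L>85)&(L<230)&(abs(W)<60)&(Z>42)&(Z<58)
    Q=P[m]; rc=cv2.minAreaRect(Q[:,:2].astype(np.float32)); print("chock top",rc[1:],bf(rc[0]),"back",np.percentile(L[m],97))
    return c
E
python3 - <<'E'
from row import *
row(); c=cam("top"); r=row("top")
go(554,305,300,0)
s=env.state(); print(s["joints"])
E
```

```text
roller [25.5  0.3] 3.0319924
roller [75.   0.1] 2.9118085
chock top ((61.147254943847656, 72.67686462402344), 3.271793842315674) [121.5   1.7] back 156.06770377464434
roller [23.4 -1.6] 179.5917
roller [37.8 -4.9] 178.56665Traceback (most recent call last):
  File "<stdin>", line 2, in <module>
  File "row.py", line 11, in row
    Q=P[m]; rc=cv2.minAreaRect(Q[:,:2].astype(np.float32)); print("chock top",rc[1:],bf(rc[0]),"back",np.percentile(L[m],97))
                                                                                                      ~~~~~~~~~~~~~^^^^^^^^^
    return _quantile_unchecked(
        a, q, axis, out, overwrite_input, method, keepdims, weights)
    return _ureduce(a,
                    func=_quantile_ureduce_func,
    ...<5 lines>...
                    overwrite_input=overwrite_input,
                    method=method)
    r = func(a, **kwargs)
    result = _quantile(arr,
                       quantiles=q,
    ...<2 lines>...
                       out=out,
                       weights=wgt)
    slices_having_nans = np.isnan(arr[-1, ...])
                                  ~~~^^^^^^^^^
IndexError: index -1 is out of bounds for axis 0 with size 0
```

The row is closed up: rollers at 25.5 and 75 mm, wedge back at about 157 mm, which puts its origin near 122 mm. Now to the hub.

Run:
```python
from m import *
go(554,305,330,3)
```

```text
yaxis 3.0 turn deg -0.03 units -0.003 | shift mm [ 373.9  -79.5 -107.6] units [ 6.232 -1.325 -1.794] | q6 -0.25 tilt [-0.05  0.21]
```

{"name": "send_rows", "arguments": {
  "series": "0 0 -0.6 0 0 0; 0.8 -0.16 -0.2 0 0 0; 0.8 -0.17 -0.2 0 0 0; 0.8 -0.17 -0.2 0 0 0; 0.8 -0.17 -0.2 0 0 0",
  "fingers": 1
}}

```text
t: 26.48
eef_pos: [602.5, 126.4, 306.6]
tcp_rot: [-3.14, -0.003, 1.622]
ft_force: [0.6, -0.3, 0.0]
opening: 0.995
grip_force: 0.0
```

{"name": "send_rows", "arguments": {
  "series": "0.8 -0.17 -0.2 0 0 0; 0.8 -0.17 -0.1 0 0 0; 0.8 -0.17 -0.1 0 0 0; 0.63 -0.14 -0.1 0 0 0; 0 0 0 0 0 0"
}}

```text
t: 27.1
eef_pos: [554.0, 306.6, 337.1]
tcp_rot: [-3.14, -0.003, 1.626]
ft_force: [-0.2, -0.6, -0.1]
opening: 1.003
grip_force: 0.0
```

{"name": "send_rows", "arguments": {
  "series": "0 0 0 0 0 0; 0 0 0 0 0 0"
}}

```text
t: 27.35
eef_pos: [555.3, 303.4, 337.8]
tcp_rot: [-3.141, -0.003, 1.621]
ft_force: [-0.4, -0.4, -0.5]
opening: 0.999
grip_force: 0.0
```

Run:
```python
from row import *
go(554,305,330,3)
c=cam("wrist"); P=cloud(c); Z=P[...,2]; np.savez("pics/n1.npz",P=P,C=c["color"])
u=proj(c,[554,305,150])[0];print(u)
x,y=int(u[0]),int(u[1]); a=c["color"][max(0,y-90):y+90,max(0,x-110):x+110]; save(a,"n1.png",3.3); print(max(0,x-110),max(0,y-90))
row("top")
```

```text
yaxis 2.9 turn deg -0.1 units -0.01 | shift mm [ 1.7 -1.2  7.8] units [ 0.028 -0.02   0.13 ] | q6 0.34 tilt [-0.04  0.16]
[275.70821417 206.48350565]
165 116
roller [25.  -2.2] 178.76527
roller [75.1 -0.7] 6.14375
chock top ((62.7169189453125, 71.46990203857422), 3.565033435821533) [121.3   2.3] back 155.11387721780028
```

View pics/n1.png

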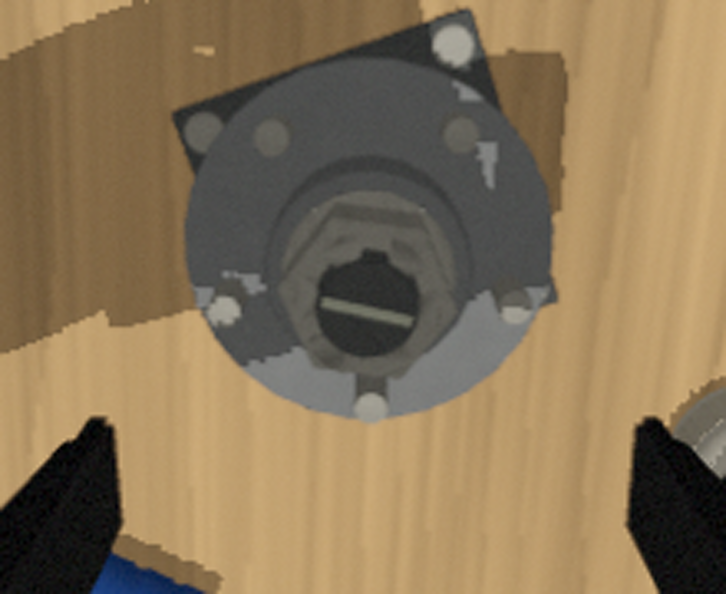

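The crop shows:
- the axle end at (366,308), with its white line from (322,303) to (410,322);
- a nut slot at (373,255);
- a hexagon flat at the top, from (335,208) to (425,215).

Now I measure the angles numerically.

```bash
cat > nut.py <<'E'
from m import *
def nut(c=None,pic=None):
    c=c or cam("wrist"); P=cloud(c); Z=P[...,2]; C=c["color"]
    m=(np.hypot(P[...,0]-554,P[...,1]-305)<35)&(Z>150)&(Z<164)
    Q=P[m]; (cx,cy),r=cv2.minEnclosingCircle(Q[:,:2].astype(np.float32))
    rc=[(np.percentile(Q[:,k],1)+np.percentile(Q[:,k],99))/2 for k in(0,1)]
    print("crown circle",cx,cy,r,"mid",rc)
    ctr=np.array(rc)
    # white line in ortho view at z=158
    s=0.25; g=np.arange(-30,30,s); XX,YY=np.meshgrid(g,g)
    def ortho(z):
        uv=proj(c,np.c_[XX.ravel()+ctr[0],YY.ravel()+ctr[1],np.full(XX.size,z)]).astype(np.float32).reshape(*XX.shape,2)
        return cv2.remap(C,uv[...,0],uv[...,1],cv2.INTER_CUBIC)
    o=ortho(158); G=o.mean(2); R=np.hypot(XX,YY)
    inn=R<12.5; t=np.percentile(G[inn],93); w=(inn&(G>max(t-10,(np.median(G[inn])+G[inn].max())/2)))
    p=np.c_[XX[w],YY[w]]; v=np.linalg.svd(p-p.mean(0))[2][0]; la=np.degrees(np.arctan2(v[1],v[0]))%180
    print("line",la,"centroid",p.mean(0)+ctr,"ext",np.ptp(p@v),"n",len(p)*s*s)
    # slots from depth
    ax=p.mean(0)+ctr if np.hypot(*p.mean(0))<5 else ctr
    for nm,a0 in(("axle",ax),("crown",ctr)):
        d=P[...,:2]-a0; r=np.hypot(d[...,0],d[...,1]); th=np.arctan2(d[...,1],d[...,0])
        k=(r>16)&(r<20.5)&(Z>135)&(Z<165)
        f=np.mean((Z[k]-np.median(Z[k]))*np.exp(6j*th[k])); sl=np.degrees(np.angle(-f))/6
        k2=(r>21.5)&(r<27)&(Z>138)&(Z<153); f2=np.mean(np.exp(6j*th[k2])); co=np.degrees(np.angle(f2))/6
        print(nm,"slot mod60",sl%60,"amp",abs(f),"hex corner+30",(co+30)%60,"hexz",np.median(Z[k2]),"crownz",np.percentile(Z[k],80))
    if pic: save(np.hstack([o[::-1],ortho(155)[::-1],ortho(146)[::-1]]),pic,1.1)
    return ax
E
python3 - <<'E'
from nut import *
nut(pic="o1.png")
E
```

```text
crown circle 554.4512329101562 304.2442321777344 20.982698440551758 mid [np.float64(554.9169961337706), np.float64(304.59968457572484)]
line 169.68218351550817 centroid [554.61788899 303.78718458] ext 24.641777248992437 n 56.0
axle slot mod60 24.914802932963724 amp 2.4460912090653393 hex corner+30 25.042770279377635 hexz 146.58562603117386 crownz 155.98521013645563
crown slot mod60 25.089033726676487 amp 1.776182931349177 hex corner+30 24.728926844933127 hexz 146.5605960252834 crownz 155.94790529101894
```

View pics/o1.png

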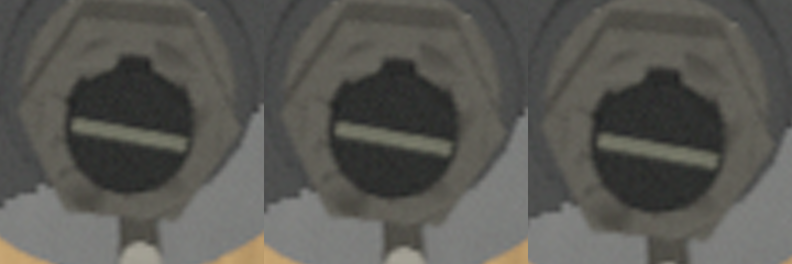

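The slots are at 25° (mod 60) and the pin line at 169.7°. Aligned turns are therefore 35.3° + 60k clockwise, and given 2.4–4.2 rad loose, 215° is the likely one, with 275° next. I grip at yaxis 145° (q6 about -2.1) for one long stroke.

{"name": "send_rows", "arguments": {
  "series": "0 0 0 0 0 -0.9; 0 0 0 0 0 -0.9; 0 0 0 0 0 -0.9; 0 0 0 0 0 -0.9; 0 0 0 0 0 -0.9"
}}

```text
t: 28.12
eef_pos: [555.1, 304.0, 338.6]
tcp_rot: [3.139, -0.002, 2.413]
ft_force: [0.6, 0.5, 0.1]
opening: 1.0
grip_force: 0.0
```

{"name": "send_rows", "arguments": {
  "series": "0 0 0 0 0 -0.9; 0 0 0 0 0 -0.9; 0 0 0 0 0 -0.9; 0 0 0 0 0 -0.9; 0 0 0 0 0 -0.9"
}}

```text
t: 28.75
eef_pos: [555.1, 303.9, 338.6]
tcp_rot: [3.138, 0.001, -3.085]
ft_force: [-0.3, 0.4, -0.2]
opening: 1.001
grip_force: 0.0
```

{"name": "send_rows", "arguments": {
  "series": "0 0 0 0 0 -0.9; 0 0 0 0 0 -0.9; 0 0 0 0 0 -0.9; 0 0 0 0 0 -0.9; 0 0 0 0 0 -0.9"
}}

```text
t: 29.38
eef_pos: [555.0, 304.0, 338.6]
tcp_rot: [3.14, 0.003, -2.3]
ft_force: [0.2, -0.1, -0.1]
opening: 1.002
grip_force: 0.0
```

{"name": "send_rows", "arguments": {
  "series": "0 0 0 0 0 -0.71; 0 0 0 0 0 0; 0 0 0 0 0 0; 0 0 0 0 0 0"
}}

```text
t: 29.88
eef_pos: [554.9, 304.3, 338.6]
tcp_rot: [3.14, 0.003, -2.182]
ft_force: [-0.1, 0.9, 0.3]
opening: 0.998
grip_force: 0.0
```

Run:
```python
from nut import *
ax=nut()
go(554.6,304.2,203,145)
```

```text
crown circle 553.6553955078125 304.1252136230469 20.871776580810547 mid [np.float64(553.4603844570993), np.float64(303.53456826041696)]
line 169.69712353059643 centroid [553.84963527 304.08505686] ext 24.395453184020774 n 57.5625
axle slot mod60 24.980722972312126 amp 2.268525818297887 hex corner+30 24.784700522034044 hexz 146.6242699703922 crownz 156.1171008234373
crown slot mod60 24.65226679044051 amp 1.6294114373225537 hex corner+30 24.65311070248247 hexz 146.56038163572788 crownz 156.07949423256238
yaxis 145.0 turn deg -0.0 units -0.0 | shift mm [3.000e-01 1.000e-01 1.355e+02] units [5.000e-03 2.000e-03 2.259e+00] | q6 -2.14 tilt [0.02 0.19]
```

{"name": "send_rows", "arguments": {
  "series": "0.01 0 0.7 0 0 0; 0 0 0.7 0 0 0; 0 0 0.6 0 0 0; 0 0 0.2 0 0 0; 0 0 0.05 0 0 0"
}}

```text
t: 30.55
eef_pos: [554.8, 304.5, 203.7]
tcp_rot: [3.14, 0.003, -2.181]
ft_force: [0.3, -0.1, 0.2]
opening: 1.001
grip_force: 0.0
```

{"name": "send_rows", "arguments": {
  "series": "0 0 0 0 0 0; 0 0 0 0 0 0; 0 0 0 0 0 0; 0 0 0 0 0 0; 0 0 0 0 0 0",
  "fingers": 0
}}

```text
t: 31.18
eef_pos: [554.6, 304.4, 203.7]
tcp_rot: [3.14, 0.003, -2.18]
ft_force: [1.6, 0.8, 0.2]
opening: 0.53
grip_force: 0.0
```

Run:
```python
from h import *
go(554.2,304,202,145); s=env.state(); print(s["eef_pos"],s["opening"]*95,s["ft_force"],s["moment"])
```

```text
yaxis 145.1 turn deg 0.07 units 0.007 | shift mm [0.6 0.1 1.7] units [0.009 0.001 0.028] | q6 -2.14 tilt [0.03 0.2 ]
[554.59428269 304.4166735  203.66061693] 50.33819527186846 [1.58963337 0.81243688 0.24377074] [0.03931197 0.14668215 0.01138926]
```

{"name": "send_rows", "arguments": {
  "series": "0 0 0 0 0 0; 0 0 0 0 0 0; 0 0 0 0 0 0"
}}

```text
t: 31.55
eef_pos: [553.9, 304.9, 203.6]
tcp_rot: [3.139, 0.003, -2.181]
ft_force: [-3.9, 2.8, 1.9]
opening: 0.483
grip_force: 30.0
```

{"name": "send_rows", "arguments": {
  "series": "0 0 0 0 0 0.6; 0 0 0 0 0 0.6; 0 0 0 0 0 0.6; 0 0 0 0 0 0.6; 0 0 0 0 0 0.6"
}}

```text
t: 32.17
eef_pos: [554.3, 304.4, 203.4]
tcp_rot: [3.139, 0.001, -2.707]
ft_force: [-0.8, 0.0, -1.5]
opening: 0.485
grip_force: 30.0
```

Run:
```python
from h import *
go(554.2,304,202,145); s=env.state(); print(s["eef_pos"],s["opening"]*95,s["ft_force"],s["moment"],s["tau"][5])
```

```text
yaxis 114.9 turn deg -30.08 units -3.008 | shift mm [ 0.4 -0.2  1.4] units [ 0.007 -0.003  0.023] | q6 -1.61 tilt [-0.01  0.17]
[554.31110304 304.43883994 203.37979081] 46.068542767656474 [-0.82865757  0.0032874  -1.53563294] [0.03487974 0.05989456 0.33696751] -1.018047295510769
```

{"name": "send_rows", "arguments": {
  "series": "0 0 0.001 0 0 0.6; 0 0 0.001 0 0 0.6; 0 0 0.001 0 0 0.6; 0 0 0.001 0 0 0.6; 0 0 0.001 0 0 0.6"
}}

```text
t: 32.8
eef_pos: [554.4, 303.9, 203.1]
tcp_rot: [3.14, -0.0, 3.053]
ft_force: [-0.8, -4.3, 0.8]
opening: 0.481
grip_force: 30.0
```

{"name": "send_rows", "arguments": {
  "series": "0 0 0.001 0 0 0.6; 0 0 0.001 0 0 0.6; 0 0 0.001 0 0 0.6; 0 0 0.001 0 0 0.6; 0 0 0.001 0 0 0.6"
}}

```text
t: 33.42
eef_pos: [554.3, 303.4, 202.7]
tcp_rot: [3.141, -0.001, 2.529]
ft_force: [-1.9, -7.5, 1.7]
opening: 0.484
grip_force: 30.0
```

{"name": "send_rows", "arguments": {
  "series": "0 0 0.001 0 0 0.6; 0 0 0.001 0 0 0.6; 0 0 0.001 0 0 0.6; 0 0 0.001 0 0 0.6; 0 0 0.001 0 0 0.6"
}}

```text
t: 34.05
eef_pos: [553.9, 303.0, 202.5]
tcp_rot: [-3.14, -0.001, 2.006]
ft_force: [-5.4, -10.1, 3.9]
opening: 0.483
grip_force: 30.0
```

Run:
```python
from h import *
go(554.2,304,202,145); s=env.state(); print(s["eef_pos"],s["opening"]*95,s["ft_force"],s["moment"],s["tau"][5])
```

```text
yaxis 24.9 turn deg 59.93 units 5.993 | shift mm [ 1.  -0.3  0.5] units [ 0.016 -0.005  0.008] | q6 -0.04 tilt [-0.12  0.01]
[553.89914299 303.03097391 202.47128791] 45.91380290134884 [ -5.373086   -10.08605801   3.88236788] [-1.92022605  0.6776894   0.31638678] -1.010064259171486
```

{"name": "send_rows", "arguments": {
  "series": "-0.012 -0.015 0 0 0 0.6; 0 0 0 0 0 0.6; 0 0 0 0 0 0.6; 0 0 0 0 0 0.6; 0 0 0 0 0 0.6"
}}

```text
t: 34.67
eef_pos: [553.2, 302.8, 202.2]
tcp_rot: [-3.139, -0.001, 1.482]
ft_force: [-5.0, -3.3, -0.6]
opening: 0.483
grip_force: 30.0
```

Run:
```python
from h import *
go(554.2,304,202,145); s=env.state(); print(s["eef_pos"],s["opening"]*95,s["ft_force"],s["moment"],s["tau"][5])
```

```text
yaxis -5.1 turn deg 29.93 units 2.993 | shift mm [1.6 0.1 0.2] units [0.026 0.001 0.003] | q6 0.48 tilt [-0.13  0.08]
[553.23921698 302.75353811 202.17107067] 45.92027772074003 [-5.00783319 -3.2810623  -0.55146682] [-0.93980235  0.70706652  0.32245581] -1.0136771947145462
```

{"name": "send_rows", "arguments": {
  "series": "0 0 0 0 0 0.4; 0 0 0 0 0 0.4; 0 0 0 0 0 0.4; 0 0 0 0 0 0.4"
}}

```text
t: 35.17
eef_pos: [553.0, 302.8, 202.0]
tcp_rot: [-3.138, -0.0, 1.204]
ft_force: [-5.7, -2.6, -0.5]
opening: 0.484
grip_force: 30.0
```

Run:
```python
from h import *
go(554.2,304,202,145); s=env.state(); print(s["eef_pos"],s["opening"]*95,s["ft_force"],s["moment"],s["tau"][5])
```

```text
yaxis -21.0 turn deg 14.0 units 1.4 | shift mm [1.7 0.3 0. ] units [0.028 0.005 0.   ] | q6 0.76 tilt [-0.17  0.07]
[552.98699896 302.81587122 202.02743695] 45.950852843235914 [-5.66395776 -2.64020601 -0.46262948] [-0.8259343   0.90093571  0.33119135] -0.5572854168713093
```

At 166° the torque is still the 0.33 N m of running down. I continue in small steps.

{"name": "send_rows", "arguments": {
  "series": "0 0 0 0 0 0.35; 0 0 0 0 0 0.35; 0 0 0 0 0 0.35; 0 0 0 0 0 0.35"
}}

```text
t: 35.67
eef_pos: [552.7, 303.0, 201.9]
tcp_rot: [-3.138, 0.001, 0.96]
ft_force: [-7.3, -1.3, -0.5]
opening: 0.483
grip_force: 30.0
```

Run:
```python
from h import *
go(554.2,304,202,145); s=env.state(); print(s["opening"]*95,s["ft_force"],s["moment"],s["tau"][5])
```

```text
yaxis -35.0 turn deg 0.02 units 0.002 | shift mm [ 1.7  0.6 -0.1] units [ 0.028  0.01  -0.001] | q6 1.0 tilt [-0.2   0.08]
45.88276600666896 [-7.27604291 -1.32045627 -0.51085091] [-0.64034606  1.06727436  0.40480885] -0.3884451650083065
```

{"name": "send_rows", "arguments": {
  "series": "0 0 0 0 0 0.35; 0 0 0 0 0 0.35; 0 0 0 0 0 0.35; 0 0 0 0 0 0.35"
}}

```text
t: 36.17
eef_pos: [552.5, 303.1, 201.9]
tcp_rot: [-3.138, 0.002, 0.716]
ft_force: [-8.0, -1.3, -0.9]
opening: 0.481
grip_force: 30.0
```

Run:
```python
from h import *
go(554.2,304,202,145); s=env.state(); print(s["opening"]*95,s["ft_force"],s["moment"],s["tau"][5])
```

```text
yaxis -49.0 turn deg -13.96 units -1.396 | shift mm [ 1.7  0.8 -0.1] units [ 0.028  0.014 -0.002] | q6 1.25 tilt [-0.22  0.08]
45.72635890910049 [-8.04840281 -1.26892783 -0.85544185] [-0.57446588  1.22435602  0.50554571] -0.2840357646346092
```

Torque climbed to 0.5 N m, so the nut is bearing on the washer, with snug at about 175°. The first aligned slot is at 215.3° total, so 21.3° more.

{"name": "send_rows", "arguments": {
  "series": "0 0 0 0 0 0.45; 0 0 0 0 0 0.45; 0 0 0 0 0 0.45; 0 0 0 0 0 0.45; 0 0 0 0 0 0.33"
}}

```text
t: 36.8
eef_pos: [552.3, 303.5, 201.8]
tcp_rot: [-3.139, 0.003, 0.345]
ft_force: [-8.2, 2.4, -1.4]
opening: 0.483
grip_force: 30.1
```

{"name": "send_rows", "arguments": {
  "series": "0 0 0 0 0 0; 0 0 0 0 0 0; 0 0 0 0 0 0; 0 0 0 0 0 0"
}}

```text
t: 37.3
eef_pos: [552.3, 303.5, 201.8]
tcp_rot: [-3.138, 0.003, 0.346]
ft_force: [-8.8, 2.7, -0.1]
opening: 0.479
grip_force: 30.0
```

Run:
```python
from h import *
go(554.2,304,202,109.7); s=env.state(); print(s["opening"]*95,s["ft_force"],s["moment"],s["tau"][5])
```

```text
yaxis -70.2 turn deg 0.12 units 0.012 | shift mm [ 2.   0.1 -0.2] units [ 0.033  0.002 -0.003] | q6 1.62 tilt [-0.25  0.11]
45.529363993416496 [-8.75384326  2.67698332 -0.14250496] [-0.29828451  1.42315278  0.23792727] 0.1943813217803836
```

Aligned by gripper angle. I release, rise straight up and look.

{"name": "send_rows", "arguments": {
  "series": "0 0 0 0 0 0; 0 0 0 0 0 0; 0 0 0 0 0 0; 0 0 0 0 0 0; 0 0 0 0 0 0",
  "fingers": 1
}}

```text
t: 37.92
eef_pos: [554.1, 303.3, 202.7]
tcp_rot: [-3.139, -0.002, 0.345]
ft_force: [-0.2, -0.7, 0.1]
opening: 0.952
grip_force: 0.0
```

{"name": "send_rows", "arguments": {
  "series": "0 0 -0.3 0 0 0; 0 0 -0.7 0 0 0; 0 0 -0.7 0 0 0; 0 0 -0.5 0 0 0; 0 0 0 0 0 0"
}}

```text
t: 38.55
eef_pos: [554.3, 303.1, 338.3]
tcp_rot: [-3.138, -0.007, 0.345]
ft_force: [0.1, -0.4, -0.2]
opening: 1.002
grip_force: 0.0
```

{"name": "send_rows", "arguments": {
  "series": "0 0 0 0 0 0; 0 0 0 0 0 0"
}}

```text
t: 38.8
eef_pos: [553.8, 302.8, 333.7]
tcp_rot: [-3.139, 0.0, 0.345]
ft_force: [-0.0, -0.1, 0.7]
opening: 1.003
grip_force: 0.0
```

Run:
```python
from nut import *
import row
s=env.state(); print(s["eef_pos"],s["moment"],s["ft_force"])
nut(pic="o2.png"); row.row("top")
```

```text
[553.81225264 302.80650229 333.70109128] [-0.08160214  0.19726723  0.03189275] [-0.0493298  -0.13852701  0.65367525]
crown circle 554.4181518554688 303.3889465332031 20.896183013916016 mid [np.float64(554.7845501587651), np.float64(303.6269054718669)]
line 169.7006068202065 centroid [554.60974439 303.79449704] ext 24.373151485558573 n 56.3125
axle slot mod60 49.41300111367235 amp 1.9092472889326046 hex corner+30 49.61223171227055 hexz 144.60044990946903 crownz 154.09874295223688
crown slot mod60 49.46046023448511 amp 1.8178904077346423 hex corner+30 49.87639452240809 hexz 144.60221158298418 crownz 154.09351346219708
roller [25.  -0.6] 178.59682
roller [75.3 -0.6] 6.445605
chock top ((62.62608337402344, 71.57894134521484), 3.2923436164855957) [120.9   1.5] back 155.2104992736888
```

View pics/o2.png

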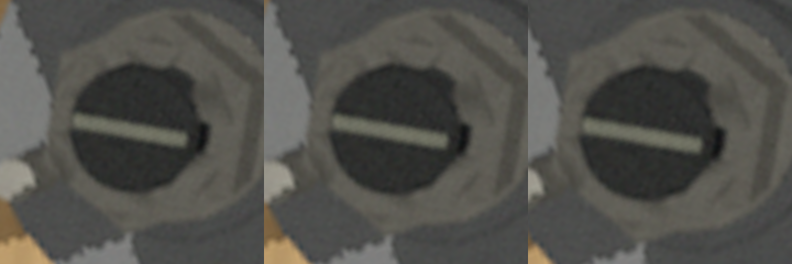

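The slot at (200,137) lines up with the white line: 49.4° against 49.7°. The nut sits 2 mm lower at 144.6 mm, about 0.7 rad past snug, and the row is unchanged.

```bash
python3 -c "
from cell import env
print(env.job_done())"
```

```text
the job is handed in; nothing more can be done
None
```

The job is handed in, with no verdict returned: both black rollers are closed up against the cleat and chocked by the wedge, and the castle nut is about 0.7 rad past snug with its first slot within 0.3° of the split-pin hole.

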